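# Eject two beeswax castings and hold the good bar up for inspection

## Robot

A 6-joint arm with a two-finger parallel gripper is mounted at the origin on a cart in front of the work surface, level with it; the furniture and walls round the work are solid. World frame = base frame: x ahead of the robot, y to its left, z up, the work surface at z = 0. Lengths are in mm, angles in rad, forces in N, time in s.
With the tool pointing down it reaches from about 275 to 1000 mm from the base axis. Payload 8.4 kg.
Tool frame: the origin (TCP) lies on the centre line of the jaws, within the pads' length; the fingertips stand 17 mm ahead of it and the grasp point (between the pads) lies 2 mm behind it; z points along the fingers, y is the line along which they close (so a half turn about z gives the same grasp; the last joint's range is limited). The gripper opens to 85 mm and grips with 20 to 120 N. Pads are 22 mm wide; open, the fingers measure 114 mm over their backs; the gripper's body (76 mm by 85 mm) begins 54 mm behind the grasp point. The pads swing forward as they close: fully open they stand 13 mm farther back than shut.
Start: joints at [1.147, 0.353, 1.633, -0, 1.155, -0.002], TCP at [255.876, 570.224, 248.281] pointing down, gripper open.
Joint ranges: [-2.63, 2.63], [-0.92, 2.1], [0.06, 2.66], [-1.3, 4.44], [0, 2.69], [-3.02, 3.02]. Speed limits (rad/s): [2.22, 2.22, 2.79, 3.14, 3.14, 3.14].

## Interface

Orientations are given as [roll, pitch, yaw] about the fixed x, y, z axes, in that order (R = Rz(yaw) Ry(pitch) Rx(roll)).
In Python, from rig import r, eyes gives the robot as it stands. The module is installed in compiled form; this text tells all that it offers.
- The arm moves only by the shell command python3 -m inch 'ROWS' [FORCE]. ROWS is JSON, a list of rows, each a list of 7 numbers: the shift along the tool's x, y, z in m, then the turn, a rotation vector about the tool's x, y, z in degrees, then the closure, from -1 (fully open) to 1 (shut). In form: [[x, y, z, rx, ry, rz, gripper], ...]. A call has 1 to 8 rows; each row shifts and turns the commanded pose from where the row before left it, along the tool's axes as they then stand; what a row does not reach is not made up. A row lasts 1/10 s, in which the tool goes at most 50 mm and 8.59 degrees, less where a joint would pass 70% of its speed; a pose out of reach is approached as far as the arm can. A call with a gripper value outside its range is refused whole. The fingers move at their own pace and stop on an object; FORCE is the grip in N (left out, the last holds). Time passes only in rows, so rows that do not move let the fingers close. It gives the time, the measured TCP pose, the force, the opening and the grip force at its end, in the units of the state.
- r.sense(): the state, without advancing time (a new reading comes with each control period).
- eyes.grab_frame(name): name is "side" or "top" or "wrist"; returns a dict with "img" (480x640x3 uint8, blue, green, red), "fx", "fy", "cx", "cy" (pixels), "D" ([k1, k2, p1, p2, k3] as OpenCV has them; the pictures are not rectified), "R" (3x3) and "t" (3): a world point X has camera coordinates R X + t; the wrist camera has in their place "hand_eye" (4x4, takes a point from camera to tool coordinates, whose origin is the TCP and whose axes are the flange's). Camera axes: x right, y down, z forward; pixel columns grow to the right and rows downward; lengths in mm; the calibration is good to about 2 mm. A picture is of the moment at which its call begins: read the wrist's pose just before it. There is no depth.
- r.sign_off(): hands the job in; it is judged then, once.
The state is a dict: "clock": time; "qpos": joint angles; "qvel": joint speeds; "joint_efforts": joint torques, N m; "eef_pos": TCP position; "tcp_rot": TCP orientation; "contact_force": force on the tool from outside, world axes, zero at the start; "wrist_torque": the same for the moment, N m; "opening": opening from 0.0 (shut) to 1.0 (fully open); "grasp_force": force on a finger pad.
Only numpy, scipy, OpenCV 4.12 (cv2) and the standard library are available. Lean on these libraries where they do the work, as an engineer would, in place of code of your own. Each camera call takes 0.05 s, during which the arm holds its last target. There are 200 camera calls.

## Task

Two beeswax bars have set in the casting mould: one is full height, the other was poured short. Press the ejector lever at the mould's side all the way down so that both bars rise out of their cavities, then grip the full bar and lift it, keeping it level, until its underside is about 10 cm above the top of the mould, and finish holding it there over the mould, level and still, so that I can look it over. Leave the short bar in its cavity for remelting and do not disturb the things around.

Things in the scene. Friction and masses are not known exactly. Their poses are not given: they have to be found in the camera images.
- mould: Aluminium casting mould fixed to the table. Origin: centre of its footprint on the table top; x along its length, y to its left, z up. Block 200 mm long (x), 96 mm wide, on a dark base plate 224 x 124 mm; the block's top face is 101 mm above the table. Two open cavities, 79 mm (x) by 51 mm (y), centred at x = -50 and +50 mm, y = 0. A steel ejector inside carries the bars.
- eject_lever (a joint): Lever angle (rad): 0 = lever up (45 degrees above level), ejector down; 0.85 = lever fully down (about level) at its stop, bars raised by 20 mm. It turns on a shaft along the mould's y axis at mould x = +20, z = 24 mm. Stiff by friction (5 to 10 N at the grip); it stays where it is left.
- lever_grip (a point): Middle of the lever's black hand grip: a bar 18 mm thick, 50 mm long along the mould's y axis, 110 mm from the shaft axis, on the mould's right (-y) side at mould y = -120 mm. At the start at mould x = -58, z = 102 mm; fully down at x = -90, z = 17 mm. Pressed from above; the block's side is 72 mm from it.
- wax_bar: The full bar: beeswax, 76 mm (its x) by 48 mm (its y) by 30 mm high, about 0.1 kg, in either of the two cavities, axes along the mould's. Origin: centre of its underside, z up. At first its top is 4 mm below the mould's top face, with 1.5 mm of gap all round; fully ejected it stands 16 mm above that face and can be gripped across its width.
- short_bar: The short-poured bar: same length and width, only 14 mm high, about 0.05 kg, in the other cavity, its top 20 mm below the top face of the mould, level with it when ejected. Origin: centre of its underside.
- near_jar: Honey jar with lid, 63 mm diameter, 75 mm high, beside the mould, to the rear right of the lever. Bystander; origin under its centre.
- pen: Marker pen, 135 mm long, lying on the table left of the mould. Bystander.
- left_jar: Jar with a yellow lid, 69 mm diameter, 112 mm high, standing alone at the left between the cheeses and the pear box. Bystander.
There are look-alikes about, which are no part of the job. What is shaped like the short_bar but orange or white is not meant.

How it is judged:
By the outcome, as a careful person would: the job done as asked, in the order asked, and still so for the second after the job is handed in, while the arm keeps its last pose, push and grip.
It also fails if it takes over 42 s, if anything falls off the work surface, if the arm or the gripper's body presses on something with over 40 N, if the wrist force passes 120 N, or if a joint passes its speed limit or range.

## Working session

There is one attempt and no reset: what is moved stays moved. The work goes in short steps, Python scripts to look and compute and a shell command to move; the robot and the scene stay as the last step left them, time stands still between calls to the robot, and variables do not carry over. Pictures are saved under pics/ and viewed, at most 10 in all, crops included, and the job is handed in when it is done.

```bash
mkdir -p pics
cat > h.py <<'E'
import numpy as np, cv2
from rig import r, eyes
from scipy.spatial.transform import Rotation as Ro
def K(f): return np.array([[f['fx'],0,f['cx']],[0,f['fy'],f['cy']],[0,0,1.]])
def ray(f,uv):
    n=cv2.undistortPoints(np.array(uv,float).reshape(-1,1,2),K(f),np.array(f['D'],float)).reshape(-1,2)
    d=np.c_[n,np.ones(len(n))]; R=np.array(f['R']);t=np.array(f['t'])
    return -R.T@t, d@R
def onplane(f,uv,z):
    c,d=ray(f,uv); return c+d*((z-c[2])/d[:,2])[:,None]
def proj(f,X):
    R=np.array(f['R'],float);t=np.array(f['t'],float)
    return cv2.projectPoints(np.array(X,float).reshape(-1,1,3),cv2.Rodrigues(R)[0],t,K(f),np.array(f['D'],float))[0].reshape(-1,2)
E
python3 - <<'E'
from h import *
for n in('top','side'):
    f=eyes.grab_frame(n); cv2.imwrite(f'pics/{n}0.png',f['img']); np.save(n+'0.npy',f,allow_pickle=True)
    print(n,-np.array(f['R']).T@f['t'],np.round(f['R'],2).tolist(),f['fx'])
s=r.sense();print(s)
E
```

```text
top [ 477.45129118 -166.58854379 1441.10123988] [[0.02, -1.0, -0.01], [-1.0, -0.02, -0.06], [0.06, 0.01, -1.0]] 604.5856542302429
side [ 193.90366967  282.1995787  1076.12731571] [[-0.79, -0.61, -0.01], [-0.53, 0.69, -0.49], [0.31, -0.38, -0.87]] 614.3430993938699
{'clock': 0.1, 'qpos': array([ 1.14658888e+00,  3.53577202e-01,  1.63403998e+00,  1.92377130e-06,
        1.15519824e+00, -2.38487765e-03]), 'qvel': array([-6.40052795e-04, -2.00848827e-03,  1.10342000e-04, -1.73575587e-03,
        3.17464578e-05, -1.36028465e-03]), 'joint_efforts': array([ 1.93639780e-04, -6.06361413e+01, -3.42817891e+01,  1.38127768e-05,
        3.96812087e-03,  2.73302618e-05]), 'eef_pos': array([255.71858632, 569.86004373, 247.6462596 ]), 'tcp_rot': array([-3.14036989e+00, -4.67521347e-06,  2.71976930e+00]), 'contact_force': array([-0.2539606 , -0.40508879,  0.1066799 ]), 'wrist_torque': array([0.01582771, 0.03539108, 0.0087322 ]), 'grasp_force': 0.0, 'opening': 1.0010823567286646}
```

View pics/top0.png

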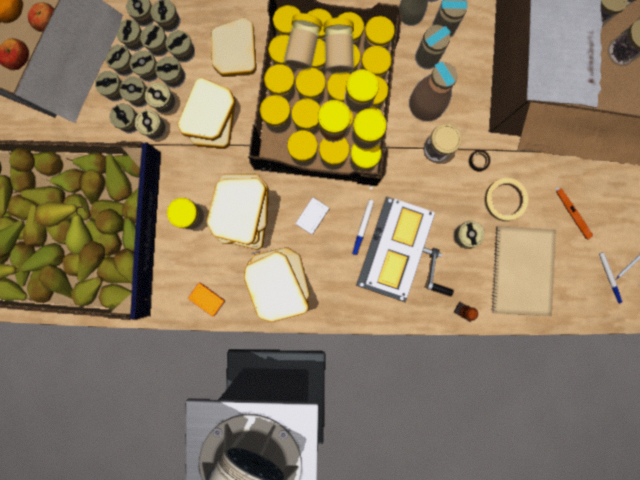

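View pics/side0.png

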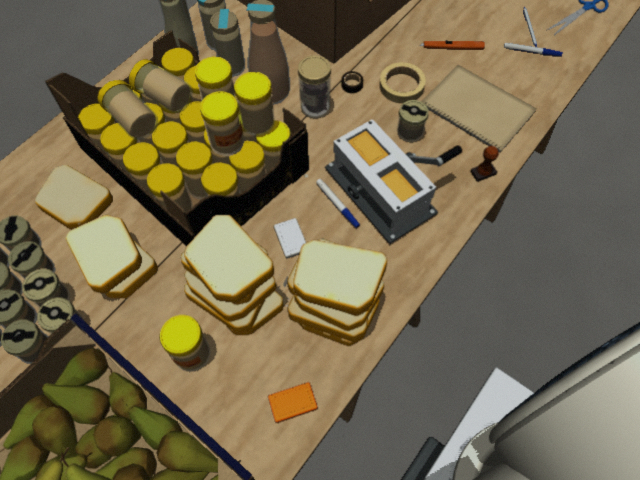

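Run:
```python
from h import *
a=np.load('top0.npy',allow_pickle=True).item()['img'][180:320,340:500]
b=np.load('side0.npy',allow_pickle=True).item()['img'][110:250,310:470]
cv2.imwrite('pics/c1.png',np.vstack([cv2.resize(x,None,fx=5,fy=5,interpolation=cv2.INTER_CUBIC)[:,:] for x in (a,)])[:600])
cv2.imwrite('pics/c1.png',cv2.resize(np.hstack([a,b]),None,fx=2.5,fy=2.5*1.0,interpolation=cv2.INTER_CUBIC))
for n in('top','side'):
    f=np.load(n+'0.npy',allow_pickle=True).item();im=f['img'];hsv=cv2.cvtColor(im,cv2.COLOR_BGR2HSV)
    box=(340,180,500,320) if n=='top' else (310,110,470,250)
    roi=np.zeros(im.shape[:2],np.uint8);roi[box[1]:box[3],box[0]:box[2]]=255
    w=cv2.inRange(hsv,(0,0,150),(180,50,255))&roi
    w=cv2.morphologyEx(w,cv2.MORPH_CLOSE,np.ones((3,3)))
    c=max(cv2.findContours(w,0,2)[0],key=cv2.contourArea)
    print(n,cv2.contourArea(c)); q=cv2.approxPolyDP(cv2.convexHull(c),5,True).reshape(-1,2); print(q.tolist())
    P=onplane(f,q,101);print(np.round(P,1).tolist())
    W=onplane(f,c.reshape(-1,2),101)[:,:2].astype(np.float32);print(cv2.minAreaRect(W))
    y=cv2.inRange(hsv,(15,80,80),(35,255,255))&roi
    for c in cv2.findContours(y,0,2)[0]:
        if cv2.contourArea(c)>150:
            W=onplane(f,c.reshape(-1,2),97)[:,:2].astype(np.float32);print('y',cv2.boundingRect(c),cv2.contourArea(c),cv2.minAreaRect(W))
```

```text
top 3920.5
[[390, 198], [434, 212], [431, 251], [403, 299], [366, 283]]
[[633.6, -313.7, 101.0], [604.1, -413.0, 101.0], [516.8, -406.8, 101.0], [409.4, -345.4, 101.0], [443.6, -262.6, 101.0]]
((517.9649658203125, -343.855224609375), (122.51400756835938, 213.05978393554688), 75.52533721923828)
y (340, 180, 160, 140) 21641.0 ((521.7188720703125, -384.1591491699219), (314.6634826660156, 362.52191162109375), 0.5269627571105957)
side 4060.0
[[370, 120], [434, 186], [396, 211], [334, 141]]
[[607.4, -412.0, 101.0], [419.1, -354.4, 101.0], [445.4, -265.2, 101.0], [633.8, -325.7, 101.0]]
((525.9216918945312, -340.924072265625), (96.57837677001953, 200.4532928466797), 72.11455535888672)
y (435, 110, 35, 22) 312.0 ((474.00274658203125, -515.2371215820312), (69.29132843017578, 54.14896011352539), 36.909786224365234)
y (310, 110, 160, 140) 21077.0 ((498.5905456542969, -329.50421142578125), (317.89385986328125, 321.52520751953125), 36.966312408447266)
```

View pics/c1.png

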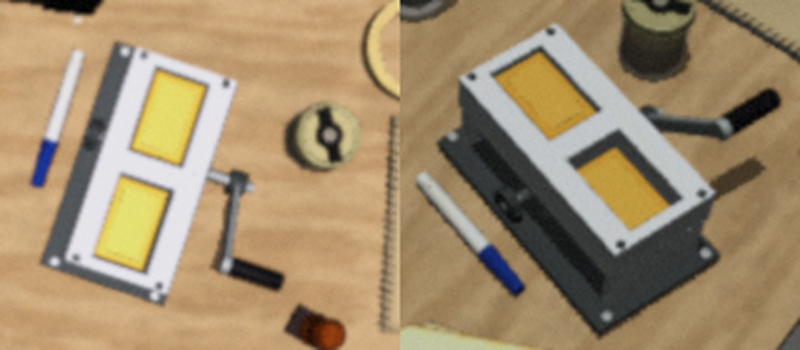

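The side crop shows the near cavity (c1 px ~625,185) with a deep dark wall, so it holds the short bar. The far cavity (~545,95) is nearly flush, so that is the full bar. The grip is at top px (441,290) and side px (450,155).

```bash
cat >> h.py <<'E'
C=np.array([525.5,-341,0]); YAW=-0.299
M=Ro.from_euler('z',YAW).as_matrix()
def mw(p): return C+M@np.array(p,float)
def delta(target,yaw=YAW+np.pi):
    s=r.sense(); R=Ro.from_euler('xyz',s['tcp_rot']); T=Ro.from_euler('xyz',[np.pi,0,yaw])
    return np.round(R.inv().apply(np.array(target)-s['eef_pos']),1), np.round((R.inv()*T).as_rotvec(degrees=True),2)
E
python3 - <<'E'
from h import *
T=np.load('top0.npy',allow_pickle=True).item();S=np.load('side0.npy',allow_pickle=True).item()
pts=[mw(p) for p in [(100,48,101),(100,-48,101),(-100,-48,101),(-100,48,101),(-58,-120,102)]]
print(np.round(proj(T,pts),1).tolist());print(np.round(proj(S,pts),1).tolist());print(pts[-1])
for f in(T,S):
    hsv=cv2.cvtColor(f['img'],cv2.COLOR_BGR2HSV); u,v=proj(f,pts[-1])[0].astype(int)
    m=np.zeros(hsv.shape[:2],np.uint8);m[v-25:v+25,u-25:u+25]=(hsv[v-25:v+25,u-25:u+25,2]<60)*255
    for c in cv2.findContours(m,0,2)[0]:
        if cv2.contourArea(c)>40: print('grip',cv2.minAreaRect(c))
print('jar,stamp',onplane(T,[(470,232)],75),onplane(T,[(472,313)],40),'pear/bottle',onplane(T,[(445,135)],112))
print(delta(mw((-62,-120,0))+[0,0,248]))
E
```

```text
[[394.9, 197.4], [435.5, 210.8], [408.4, 296.2], [367.4, 282.8], [444.8, 288.1]]
[[333.1, 141.0], [371.4, 118.8], [436.3, 185.8], [396.8, 211.2], [450.4, 152.9]]
[ 434.72560446 -438.59102988  102.        ]
grip ((461.4000549316406, 309.20001220703125), (10.733125686645508, 9.838699340820312), 26.56505012512207)
grip ((442.20001220703125, 289.4000244140625), (20.238574981689453, 6.324554920196533), 18.434946060180664)
grip ((432.1293640136719, 161.4176483154297), (14.9682035446167, 4.4470744132995605), 12.528807640075684)
grip ((450.9705810546875, 153.6176300048828), (8.231931686401367, 22.29481315612793), 59.03623962402344)
jar,stamp [[ 562.36719208 -501.55725457   75.        ]] [[ 375.16011889 -516.74383202   40.        ]] pear/bottle [[ 777.67610957 -436.14788385  112.        ]]
(array([-5.722e+02, -8.473e+02,  7.000e-01]), array([-0.07, -0.  , -7.04]))
```

```bash
python3 -m inch '[[0,0,0,0,0,-7.04,1],[-0.01,-0.02,0,0,0,0,1],[-0.0193,-0.0379,0,0,0,0,1],[-0.0193,-0.0379,0,0,0,0,1],[-0.0193,-0.0379,0,0,0,0,1],[-0.0193,-0.0379,0,0,0,0,1],[-0.0193,-0.0379,0,0,0,0,1],[-0.0193,-0.0379,0,0,0,0,1]]' 30
python3 -m inch '[[-0.0193,-0.0379,0,0,0,0,1],[-0.0193,-0.0379,0,0,0,0,1],[-0.0193,-0.0379,0,0,0,0,1],[-0.0193,-0.0379,0,0,0,0,1],[-0.0193,-0.0379,0,0,0,0,1],[-0.0193,-0.0379,0,0,0,0,1],[-0.0193,-0.0379,0,0,0,0,1],[-0.0193,-0.0379,0,0,0,0,1]]'
python3 -c "
from h import *
print(delta(mw((-62,-120,0))+[0,0,150]),r.sense()['qpos'])"
```

```text
clock: 0.9
eef_pos: [303.0, 295.0, 248.1]
tcp_rot: [-3.141, -0.0, 2.843]
contact_force: [1.7, -0.2, 0.9]
opening: -0.001
grasp_force: 0.0
clock: 1.7
eef_pos: [361.3, -40.2, 248.4]
tcp_rot: [3.141, 0.001, 2.843]
contact_force: [0.3, -0.1, 0.4]
opening: -0.002
grasp_force: 0.0
(array([-183.5, -359.1,   98.4]), array([ 0.01,  0.03, -0.  ])) [-1.15118276e-01 -7.71553036e-02  2.14304573e+00  7.63421037e-05
  1.07517538e+00 -1.38694156e+00]
```

```bash
python3 -m inch '[[-0.02,-0.039,0,0,0,0,1],[-0.02,-0.039,0,0,0,0,1],[-0.02,-0.039,0,0,0,0,1],[-0.02,-0.039,0,0,0,0,1],[-0.02,-0.039,0,0,0,0,1],[-0.02,-0.039,0,0,0,0,1],[-0.02,-0.039,0,0,0,0,1],[-0.02,-0.039,0,0,0,0,1]]'
python3 -m inch '[[-0.0150,-0.03,0,0,0,0,1],[0,0,0.03,0,0,0,1],[0,0,0.03,0,0,0,1],[0,0,0.03,0,0,0,1],[0,0,0,0,0,0,1],[0,0,0,0,0,0,1]]'
python3 - <<'E'
from h import *
s=r.sense();f=eyes.grab_frame('side')
tip=proj(f,s['eef_pos']-[0,0,17])[0].astype(int);print(tip)
cv2.imwrite('pics/p2.png',cv2.resize(f['img'][40:240,300:540],None,fx=3,fy=3,interpolation=cv2.INTER_CUBIC))
print(delta(mw((-64,-120,0))+[0,0,128]),s['contact_force'])
E
```

```text
clock: 2.5
eef_pos: [422.3, -385.5, 247.9]
tcp_rot: [3.141, -0.0, 2.842]
contact_force: [1.2, 0.4, -0.2]
opening: -0.002
grasp_force: 0.0
clock: 3.1
eef_pos: [427.9, -416.7, 158.3]
tcp_rot: [3.141, -0.001, 2.843]
contact_force: [0.4, -0.8, -0.3]
opening: -0.001
grasp_force: 0.0
[451 149]
(array([ -6.3, -18.6,  31.4]), array([-0.03,  0.04,  0.01])) [ 0.44338115 -0.79986622 -0.2884397 ]
```

View pics/p2.png

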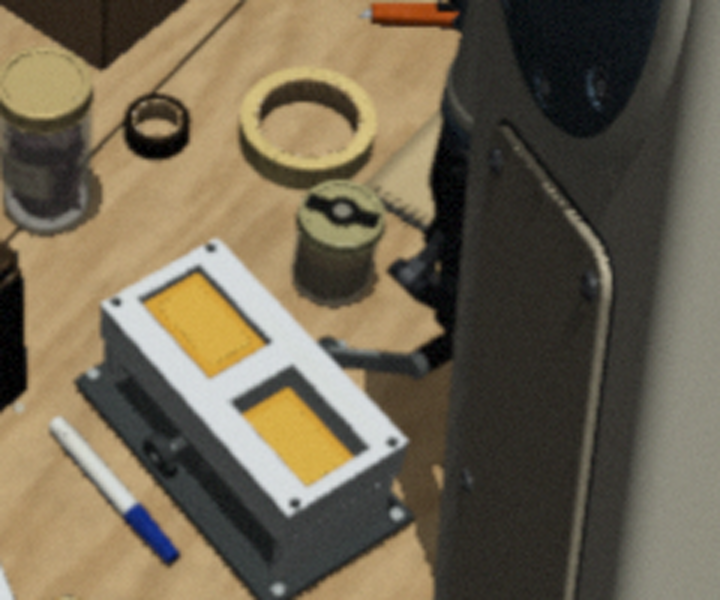

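```bash
python3 -m inch '[[-0.006,-0.0185,0,0,0,0,1],[0,0,0.014,0,0,0,1],[0,0,0.014,0,0,0,1],[0,0,0.004,0,0,0,1],[0,0,0,0,0,0,1]]'
python3 -m inch '[[0.0055,0,0.006,0,0,0,1],[0.006,0,0.0075,0,0,0,1],[0.005,0,0.008,0,0,0,1],[0.004,0,0.0085,0,0,0,1],[0.004,0,0.009,0,0,0,1]]'
python3 -c "
from h import *
s=r.sense();print(M.T@(s['eef_pos']-C)-[0,0,17],M.T@s['contact_force'])"
```

```text
clock: 3.65
eef_pos: [426.9, -435.3, 125.5]
tcp_rot: [3.141, -0.003, 2.843]
contact_force: [0.6, 0.4, -0.1]
opening: 0.001
grasp_force: 0.0
clock: 4.15
eef_pos: [403.5, -427.7, 86.9]
tcp_rot: [3.141, -0.003, 2.843]
contact_force: [-4.7, 1.3, 7.0]
opening: 0.0
grasp_force: 3.4
[ -91.06331102 -118.81694539   69.91505472] [-4.88877751 -0.15089681  7.03164766]
```

```bash
python3 -m inch '[[-0.002,0,0.008,0,0,0,1],[0,0,0.009,0,0,0,1],[0,0,0.009,0,0,0,1],[0,0,0.009,0,0,0,1],[0,0,0.005,0,0,0,1]]'
python3 -c "
from h import *
s=r.sense();print(M.T@(s['eef_pos']-C)-[0,0,17],M.T@s['contact_force'])"
```

```text
clock: 4.65
eef_pos: [405.9, -428.5, 46.3]
tcp_rot: [3.14, -0.002, 2.843]
contact_force: [-2.3, 2.1, 4.0]
opening: 0.0
grasp_force: 2.2
[ -88.5397776  -118.80954316   29.31489928] [-2.79131415  1.29108612  4.04169587]
```

```bash
python3 -m inch '[[0,0,0.002,0,0,0,1],[0,0,0.002,0,0,0,1],[0,0,0,0,0,0,1]]'; python3 -m inch '[[0,0,0.0015,0,0,0,1],[0,0,0.001,0,0,0,1],[0,0,0,0,0,0,1]]'
```

```text
clock: 4.95
eef_pos: [407.0, -429.6, 43.2]
tcp_rot: [-3.142, 0.0, 2.843]
contact_force: [0.2, -0.7, 0.3]
opening: -0.002
grasp_force: 0.0
clock: 5.25
eef_pos: [407.4, -430.1, 42.4]
tcp_rot: [-3.141, 0.001, 2.843]
contact_force: [-3.2, 5.1, 16.8]
opening: -0.0
grasp_force: 8.7
```

```bash
python3 -m inch '[[0,0,0.001,0,0,0,1],[0,0,0.001,0,0,0,1],[0,0,0,0,0,0,1]]'
```

```text
clock: 5.55
eef_pos: [407.6, -430.2, 42.0]
tcp_rot: [-3.141, 0.002, 2.843]
contact_force: [-7.1, 7.8, 34.9]
opening: -0.001
grasp_force: 17.6
```

```bash
python3 -m inch '[[0,0,-0.02,0,0,0,1],[0,0,-0.045,0,0,0,1],[0,0,-0.045,0,0,0,1],[0,0,-0.045,0,0,0,1],[0,0,-0.045,0,0,0,1],[0,0,-0.01,0,0,0,-1],[0,0.04,0,0,0,0,-1],[0,0.04,0,0,0,0,-1]]'
python3 -m inch '[[0.02,0.04,0,0,0,0,-1],[0,0,0,0,0,0,-1],[0,0,0,0,0,0,-1]]'
python3 - <<'E'
from h import *
T=eyes.grab_frame('top');S=eyes.grab_frame('side')
a=T['img'][180:320,340:500];b=S['img'][80:220,310:470]
cv2.imwrite('pics/c3.png',cv2.resize(np.hstack([a,b]),None,fx=2.5,fy=2.5,interpolation=cv2.INTER_CUBIC))
s=r.sense();print(M.T@(s['eef_pos']-C),delta(mw((50,0,0))+[0,0,200]))
E
```

```text
clock: 6.35
eef_pos: [430.8, -353.2, 249.1]
tcp_rot: [-3.141, 0.002, 2.84]
contact_force: [0.4, 0.3, -0.1]
opening: 0.509
grasp_force: 0.0
clock: 6.65
eef_pos: [423.4, -308.6, 248.7]
tcp_rot: [-3.141, 0.001, 2.844]
contact_force: [0.1, 0.2, 0.8]
opening: 0.992
grasp_force: 0.0
[-106.62867471   -0.3393338   248.84036004] (array([-156.6,    0.4,   49. ]), array([-0.03,  0.06,  0.  ]))
```

View pics/c3.png

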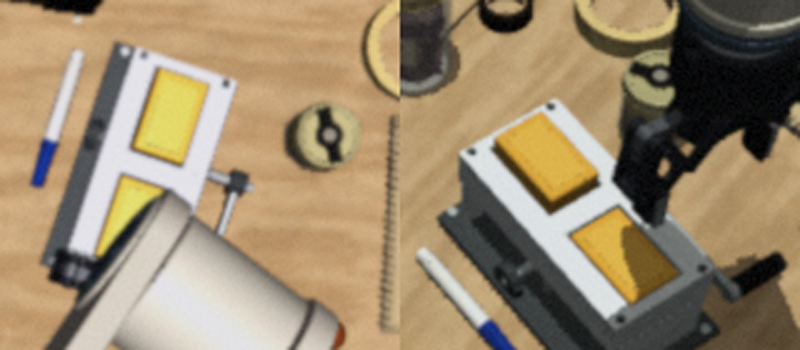

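The far (full) bar stands proud, with its top face centre at about c3 px (170,115) and (545,158). The near bar is flush and the lever is down. Now I'll measure the bar.

Run:
```python
from h import *
T=eyes.grab_frame('top');S=eyes.grab_frame('side')
for f in(T,S):
    hsv=cv2.cvtColor(f['img'],cv2.COLOR_BGR2HSV); u,v=proj(f,mw((50,0,117)))[0].astype(int)
    m=np.zeros(hsv.shape[:2],np.uint8);w=30
    m[v-w:v+w,u-w:u+w]=cv2.inRange(hsv[v-w:v+w,u-w:u+w],(10,90,150 if f is S else 120),(35,255,255))
    n,l=cv2.connectedComponents(m); c=cv2.findContours((l==l[v,u]).astype(np.uint8),0,2)[0][0]
    W=(onplane(f,c.reshape(-1,2),117)-C)@M
    print((u,v),cv2.contourArea(c),cv2.minAreaRect(W[:,:2].astype(np.float32)), W.min(0),W.max(0))
```

```text
(np.int64(409), np.int64(224)) 695.0 ((45.78164291381836, 3.0570507049560547), (47.61179733276367, 75.83367156982422), 89.21520233154297) [  7.92228281 -21.15270658 117.        ] [ 83.67625062  27.25109216 117.        ]
(np.int64(368), np.int64(141)) 681.0 ((48.841800689697266, 1.386209487915039), (46.032310485839844, 74.14163208007812), 89.54087829589844) [ 11.76744572 -21.58880651 117.        ] [ 85.96336412  24.46504921 117.        ]
```

```bash
python3 -m inch '[[-0.02,0,0,0,0,0,-1],[-0.04,0.002,0,0,0,0,-1],[-0.04,0,0,0,0,0,-1],[-0.04,0,0,0,0,0,-1],[-0.014,0,0.03,0,0,0,-1],[0,0,0.03,0,0,0,-1],[0,0,0.02,0,0,0,-1],[0,0,0,0,0,0,-1]]'
python3 - <<'E'
from h import *
s=r.sense();f=eyes.grab_frame('wrist');cv2.imwrite('pics/w.png',f['img'])
S=eyes.grab_frame('side')
cv2.imwrite('pics/s4.png',cv2.resize(np.hstack([f['img'][::2,::2],S['img'][40:280,300:540]]),None,fx=1.4,fy=1.4,interpolation=cv2.INTER_CUBIC))
print(delta(mw((47.5,2,0))+[0,0,119]))
E
```

```text
clock: 7.65
eef_pos: [569.0, -352.4, 164.9]
tcp_rot: [3.14, -0.006, 2.842]
contact_force: [0.4, 0.7, -0.0]
opening: 1.0
grasp_force: 0.0
(array([-0.6,  0.4, 49.7]), array([ 0.01, -0.03, -0.04]))
```

View pics/s4.png

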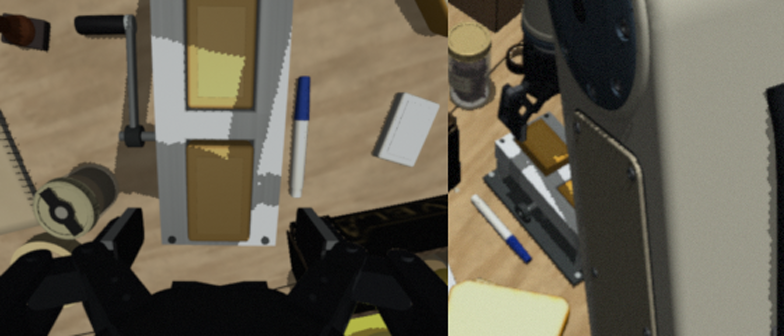

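```bash
python3 -m inch '[[0,0,0.02,0,0,0,-1],[0,0,0.018,0,0,0,-1],[0,0,0.008,0,0,0,-1],[0,0,0.003,0,0,0,-1],[0,0,0,0,0,0,-1],[0,0,0,0,0,0,-1]]' 
python3 -c "
from h import *
print(delta(mw((47.5,2,0))+[0,0,119]),r.sense()['contact_force'])"
```

```text
clock: 8.35
eef_pos: [571.4, -353.0, 121.0]
tcp_rot: [-3.141, 0.002, 2.843]
contact_force: [-0.1, 0.1, -0.3]
opening: 0.998
grasp_force: 0.0
(array([-0.1, -0.1,  2. ]), array([-0.03,  0.1 ,  0.  ])) [-0.12434713  0.1006039  -0.33904451]
```

```bash
python3 -m inch '[[0,0,0.002,0,0,0,-1],[0,0,0,0,0,0,-0.2],[0,0,0,0,0,0,-0.1],[0,0,0,0,0,0,1],[0,0,0,0,0,0,1],[0,0,0,0,0,0,1],[0,0,0,0,0,0,1]]' 35
```

```text
clock: 9.05
eef_pos: [571.0, -352.7, 118.1]
tcp_rot: [-3.141, 0.001, 2.843]
contact_force: [-0.6, 0.2, 4.2]
opening: 0.552
grasp_force: 36.5
```

```bash
python3 -m inch '[[0,0,-0.002,0,0,0,1],[0,0,-0.003,0,0,0,1],[0,0,-0.004,0,0,0,1],[0,0,-0.005,0,0,0,1],[0,0,-0.006,0,0,0,1],[0,0,0,0,0,0,1]]'
```

```text
clock: 9.65
eef_pos: [571.4, -352.9, 139.0]
tcp_rot: [-3.141, 0.002, 2.843]
contact_force: [0.2, -0.3, -0.8]
opening: 0.556
grasp_force: 36.1
```

```bash
python3 -m inch '[[0,0,-0.008,0,0,0,1],[0,0,-0.014,0,0,0,1],[0,0,-0.018,0,0,0,1],[0,0,-0.018,0,0,0,1],[0,0,-0.016,0,0,0,1],[0,0,-0.012,0,0,0,1],[0,0,-0.0065,0,0,0,1],[0,0,0,0,0,0,1]]'
python3 -m inch '[[0,0,0,0,0,0,1],[0,0,0,0,0,0,1],[0,0,0,0,0,0,1],[0,0,0,0,0,0,1]]'
python3 - <<'E'
from h import *
S=eyes.grab_frame('side');T=eyes.grab_frame('top');w=eyes.grab_frame('wrist')
a=np.hstack([S['img'][20:260,260:500],T['img'][150:390,300:540]])
cv2.imwrite('pics/s5.png',cv2.resize(np.hstack([a,w['img'][::2,::2]]),(800,240)))
E
```

```text
clock: 10.45
eef_pos: [571.1, -352.8, 231.3]
tcp_rot: [-3.141, 0.001, 2.843]
contact_force: [0.4, -1.0, -1.6]
opening: 0.548
grasp_force: 36.2
clock: 10.85
eef_pos: [570.6, -352.4, 229.7]
tcp_rot: [3.141, -0.001, 2.843]
contact_force: [0.1, 0.4, -0.6]
opening: 0.552
grasp_force: 36.2
```

View pics/s5.png

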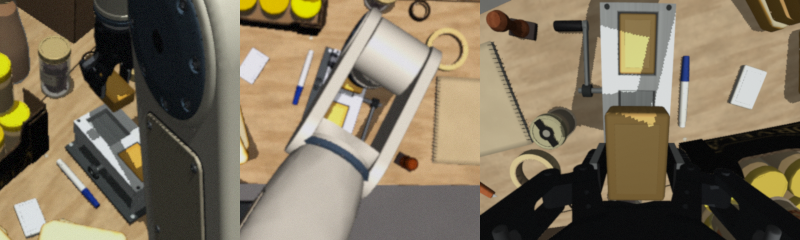

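The bar is held between the pads, at wrist crop px (607–667, 107–200). The short bar is still in its cavity. I'll check the level by projecting a level bar model into the wrist view.

Run:
```python
from h import *
w=eyes.grab_frame('wrist');im=w['img'].copy()
E_=np.linalg.inv(np.array(w['hand_eye'],float))
zt=118.5-117
# tool-frame box: top at tool z=118.5-117=+1.5 , bottom +31.5
P=np.array([(x,y,z) for z in(zt,zt+30) for x,y in((-38,-24),(38,-24),(38,24),(-38,24))],float)
f=dict(w,R=E_[:3,:3],t=E_[:3,3]); p=proj(f,P); print(np.round(p,0).tolist(), np.round(np.array(w['hand_eye'])[:3,3]))
for a,b in [(0,1),(1,2),(2,3),(1,5),(2,6),(5,6)]: cv2.line(im,tuple(p[a].astype(int)),tuple(p[b].astype(int)),(0,0,255),1)
cv2.imwrite('pics/w6.png',cv2.resize(im[180:440,200:420],None,fx=2.2,fy=2.2))
```

```text
[[257.0, 403.0], [247.0, 225.0], [383.0, 225.0], [372.0, 403.0], [266.0, 361.0], [259.0, 209.0], [370.0, 209.0], [363.0, 361.0]] [  68.   -1. -124.]
```

View pics/w6.png

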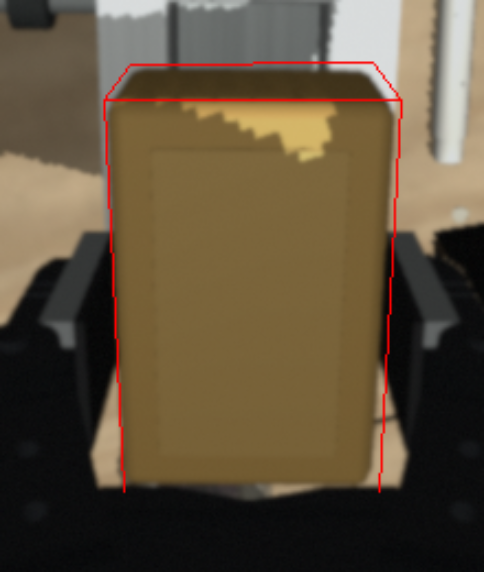

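The bar is level: the taper of its top panel (197/175) matches the level model. I'll raise it 2 mm, let it settle, and read the state.

```bash
python3 -m inch '[[0,0,-0.002,0,0,0,1],[0,0,0,0,0,0,1],[0,0,0,0,0,0,1],[0,0,0,0,0,0,1],[0,0,0,0,0,0,1],[0,0,0,0,0,0,1]]'; python3 -c "
from h import *
s=r.sense();print(s['eef_pos'],abs(s['qvel']).max(),s['grasp_force'],s['clock']);print(r.sign_off())"
```

```text
clock: 11.65
eef_pos: [570.8, -352.5, 232.3]
tcp_rot: [3.142, -0.0, 2.843]
contact_force: [-0.6, 0.2, -2.0]
opening: 0.552
grasp_force: 36.2
[ 570.78182218 -352.52978294  232.25908379] 0.0011237013596160053 36.18027985095978 11.65
the job is handed in; nothing more can be done
None
```

I pressed the lever to its stop and gripped the full bar. It is now held level and still over the mould, its underside about 10 cm above the top; the short bar is still in its cavity and I saw nothing else disturbed, and I handed the job in at 11.65 s.

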